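# Show the underside of a spice shaker to the date-code reader

## Robot

A 7-joint arm with a two-finger parallel gripper is mounted at the origin on a cart in front of the work surface, level with it; the furniture and walls round the work are solid. World frame = base frame: x ahead of the robot, y to its left, z up, the work surface at z = 0. Lengths are in m, angles in degrees, forces in N, time in s.
With the tool pointing down it reaches from about 0.4 to 0.875 m from the base axis. Payload 4.4 kg.
Tool frame: the origin (TCP) lies at the very end of the fingers, on their centre line; the grasp point (between the pads) lies 19 mm behind it (env.pinch_z is the distance from the TCP to the grasp point, in m); z points along the fingers, y is the line along which they close (so a half turn about z gives the same grasp; the last joint's range is limited). The gripper opens to 85 mm and grips with 20 to 120 N. Pads are 22 mm wide; open, the fingers measure 114 mm over their backs; the gripper's body (76 mm by 85 mm) begins 54 mm behind the grasp point. The pads swing forward as they close: fully open they stand 13 mm farther back than shut.
Start: joints at [60.115, 36.005, 2.206, 86.941, -1.547, 57.084, -1.146], TCP at [0.286, -0.584, 0.201] pointing down, gripper open.
Joint ranges: [-175.42, 175.42], [-21.48, 121.26], [-71.46, 75.88], [10.55, 141.38], [-63.04, 243.04], [13.31, 113.54], [-168.57, 168.57]. Speed limits (degrees/s): [147.25, 147.25, 180, 180, 180, 180, 180].

## Interface

Orientations are given as [roll, pitch, yaw] about the fixed x, y, z axes, in that order (R = Rz(yaw) Ry(pitch) Rx(roll)).
In Python, from cell import status, vision, env gives the robot as it stands.
- The arm moves only by the tool apply_moves, never from a script. Its argument "deltas" is a list of rows, each a list of 7 numbers: the shift along the tool's x, y, z in shares of 1 m (1.0 is 1 m), then the turn, a rotation vector about the tool's x, y, z in fractions of the full range, 1 being 2 pi rad, then the finger opening in m, from 0 to 0.0854. A call has 1 to 12 rows; each row is the pose to reach, as a shift and turn from the pose commanded when the call began, along the tool's axes at that moment; what a row does not reach only later rows make up. A row lasts 1/8 s, in which the tool goes at most 62.5 mm and 10.7 degrees, less where a joint would pass 70% of its speed; a pose out of reach is approached as far as the arm can. No shift or turn number may pass 1 either way. A call with a gripper value outside its range is refused whole. The fingers move at their own pace and stop on an object; the grip force is fixed at half the most. Time passes only in rows, so rows that repeat a pose let the fingers close. It gives the time, the measured TCP pose, the force, the opening and the grip force at its end, in the units of the state.
- status.get_obs(): the state, without advancing time (a new reading comes with each control period).
- vision.get_image(name): name is "scene" or "top" or "wrist"; returns (picture, depth): 480x640x3 uint8, red, green, blue; 480x640 float32, m along the optical axis (not along the pixel's ray), 0 where there is no reading.
- vision.get_calibration(name): a dict with "fx", "fy", "cx", "cy" (pixels), "R" (3x3) and "t" (3): a world point X has camera coordinates R X + t. Camera axes: x right, y down, z forward; pixel columns grow to the right and rows downward; lengths in m; the calibration is good to about 2 mm. The wrist camera is an equidistant fisheye: a pixel r from the principal point sees the ray r / f radians off the axis. A picture is of the moment at which its call begins: read the wrist's pose just before it. get_calibration takes no time and is no camera call; for the wrist camera it gives the pose at the moment of the call.
- env.sign_off(): hands the job in; it is judged then, once.
The state is a dict: "time": time; "qpos": joint angles; "qvel": joint speeds; "tau": joint torques, N m; "eef_pos": TCP position; "tcp_rot": TCP orientation; "wrist_force": force on the tool from outside, world axes, zero at the start; "torque": the same for the moment, N m; "width": opening from 0.0 (shut) to 1.0 (fully open); "finger_force": force on a finger pad.
Only numpy, scipy, OpenCV 4.12 (cv2) and the standard library are available. Lean on these libraries where they do the work, as an engineer would, in place of code of your own. Each camera call takes 0.05 s, during which the arm holds its last target. There are 200 camera calls.

## Task

Take the blue-capped shaker out of the spice rack and hold it up to the date-code reader: its underside squarely facing the reader's tilted lens, centred on the lens axis, 12 cm away from the lens. Finish while still gripping it there, steady in the air. Do not touch the reader, leave the other three shakers standing in the rack and do not shift the tea drum, the tea cup or the jar.

Things in the scene. Friction and masses are not known exactly. Their poses are not given: they have to be found in the camera images.
- blue_shaker: Straight round glass shaker with a blue cap, whitish body, 26 mm across, 86 mm tall, about 0.09 kg. Origin: centre of its underside; z runs up its axis to the cap. Starts upright in one of the rack's wells. Its date code is on the underside. Hold it by the cap and upper body, which stand 56 mm above the rack's top.
- white_shaker: Straight round glass shaker with a white cap, light brown body, 26 mm across, 74 mm tall, about 0.09 kg. Origin: centre of its underside; z runs up its axis to the cap. Starts upright in one of the rack's wells.
- red_shaker: Straight round glass shaker with a red cap, dark brown body, 24 mm across, 80 mm tall, about 0.09 kg. Origin: centre of its underside; z runs up its axis to the cap. Starts upright in one of the rack's wells.
- black_shaker: Straight round glass shaker with a black cap, grey body, 24 mm across, 68 mm tall, about 0.09 kg. Origin: centre of its underside; z runs up its axis to the cap. Starts upright in one of the rack's wells.
- rack: Fixed wooden block, 64 (x) x 212 (y) x 40 (z) mm; four wells in a row, 30 mm wide and deep, at y = -75, -25, 25, 75 mm of its frame. Origin: centre of its underside. Shakers stand on the well floors, 10 mm above the origin; which is in which well varies. A tall dark cupboard stands right of the worktop (x over 0.42 m, y under -0.44 m): swing past it with the hand drawn in.
- reader: Date-code reader, fixed: black foot 100 x 108 x 16 mm with a yoke (two cheeks, up to 102 mm high) that carries a round grey camera head, 72 mm across, with a white ring light round the lens. Origin: centre of the foot's underside; the head leans towards its -x side.
- lens (a point): Centre of the lens glass on the reader's head. z points straight out of the lens (up and leaning 0.3 to 0.6 rad from the vertical). The head's lean varies from run to run and it stays where it is.
- scan_point (a point): The point in the air on the lens axis 120 mm out from the lens, where the shaker's underside centre belongs. Its z axis points out of the lens, along its axis: the shaker's own z must point the same way (cap away from the lens).
- tea_drum: Bystander: brown drum with grey lid, 100 mm across, 94 mm tall. Origin: centre of its underside.
- tea_cup: Bystander: blue and white china cup standing upside down, 81 mm across, 68 mm tall. Origin: centre of its underside.
- jar: Bystander: glass jar with black lid, 51 mm across, 85 mm tall, on the front strip beside the sink. Origin: centre of its underside.

How it is judged (in metres and radians):
On the way:
1. the blue-capped shaker is held clear above the rack (z of blue_shaker in the frame of rack above 0.06 m and contact force between the fingers and blue_shaker above 0.5 N), for 0.1 s.
At the end, for the whole second after the job is handed in: Shaker gripped in the air, still (under 20 mm/s): underside centre within 15 mm of the lens axis in x and y, 100 to 140 mm from the lens, axis within 0.2 rad of the lens axis, cap away; touching neither rack nor reader; other shakers in their wells (moved under 15 mm, tilt under 0.25 rad) (x of blue_shaker in the frame of scan_point between -0.015 and 0.015 m and y of blue_shaker in the frame of scan_point between -0.015 and 0.015 m and z of blue_shaker in the frame of scan_point between -0.02 and 0.02 m and angle between the z axis of blue_shaker and the z axis of scan_point, either way round below 0.2 rad and angle between blue_shaker's own z axis and vertical below 1.2 rad and contact force between the fingers and blue_shaker above 0.5 N and contact force between blue_shaker and rack below 0.1 N and contact force between blue_shaker and reader below 0.1 N and linear speed of blue_shaker below 0.02 m/s and angular speed of blue_shaker below 0.15 rad/s and distance of each of white_shaker, red_shaker, black_shaker from where it was at the start of the episode below 0.015 m and angle between each of white_shaker, red_shaker, black_shaker's own z axis and vertical below 0.25 rad); the arm keeps its last pose, push and grip.
It fails at once if the reader is touched (contact force between any of the arm, the fingers, blue_shaker and reader above 1 N).
It fails at once if tea drum, tea cup or jar shifted by more than 20 mm (distance of any of tea_drum, tea_cup, jar from where it was at the start of the episode above 0.02 m).
It also fails if it takes over 38 s, if anything falls off the work surface, if the arm or the gripper's body presses on something with over 40 N, if the wrist force passes 120 N, or if a joint passes its speed limit or range.

## Working session

There is one attempt and no reset: what is moved stays moved. The work goes in short steps, Python scripts to look and compute and a tool call to move; the robot and the scene stay as the last step left them, time stands still between calls to the robot, and variables do not carry over. Pictures are saved under pics/ and viewed, at most 10 in all, crops included, and the job is handed in when it is done.

Besides the shell and the picture viewer there is one more tool, called by a JSON object that holds its "fn" and its "kwargs". apply_moves: Moves the arm, as the interface text tells. Its arguments: {"type":"object","properties":{"deltas":{"type":"array","items":{"type":"array","items":{"type":"number"}}}},"required":["deltas"]}

```bash
mkdir -p pics; ls; python3 - <<'E'
from cell import status, vision, env
import cv2, numpy as np
for n in ("scene","top"):
    im,d=vision.get_image(n); np.savez(f"pics/{n}0.npz",im=im,d=d,**vision.get_calibration(n))
    cv2.imwrite(f"pics/{n}0.png",im[:,:,::-1])
    c=vision.get_calibration(n); print(n,c)
print(status.get_obs())
E
```

```text
pics
scene {'fx': 511.7529507085604, 'fy': 511.7529507085604, 'cx': 312.8557953056122, 'cy': 240.89776722186002, 'R': array([[-0.77180884, -0.6355784 , -0.01874084],
       [-0.26355331,  0.34658802, -0.9002313 ],
       [ 0.57866292, -0.68986726, -0.43500849]]), 't': array([0.42253966, 0.29473454, 0.88073857])}
top {'fx': 594.6090747985598, 'fy': 594.6090747985598, 'cx': 322.5038130397412, 'cy': 240.70160800964067, 'R': array([[-0.05010638, -0.99862463,  0.01543378],
       [-0.87751406,  0.0366398 , -0.47814914],
       [ 0.47692602, -0.03750168, -0.87814304]]), 't': array([0.03392839, 0.55785057, 1.51883879])}
{'time': 0.1, 'qpos': array([60.11498844, 36.05221259,  2.20325878, 86.99119697, -1.54619394,
       57.08327453, -1.14621549]), 'qvel': array([-0.14958977, -0.16036809, -0.01811992, -0.16288887,  0.05844133,
        0.10620398, -0.02700214]), 'tau': array([ 3.97906799e-03, -5.64522886e+01,  1.23071998e+00, -1.93970668e+01,
        1.12312892e-02,  5.40371781e-03,  4.10646135e-05]), 'eef_pos': array([ 0.28586056, -0.58308375,  0.20059196]), 'tcp_rot': array([-1.79903026e+02,  1.89915436e-03,  2.61146289e+01]), 'wrist_force': array([-1.5203919 , -0.05519464, -0.09496479]), 'torque': array([-0.01229411, -0.02062535, -0.02743708]), 'finger_force': 0.0, 'width': 0.9976778833399295}
```

View pics/scene0.png

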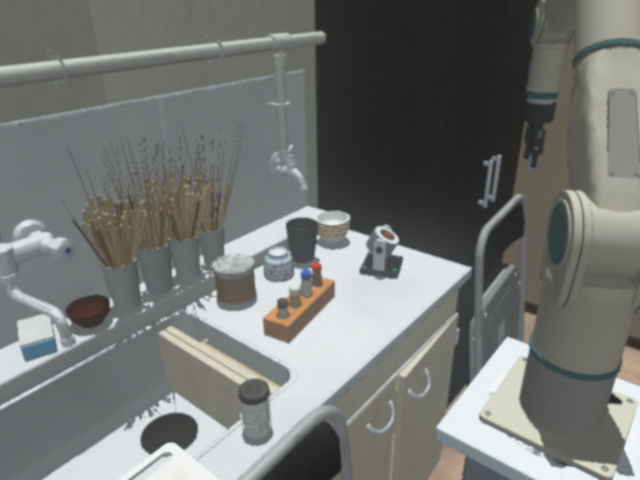

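View pics/top0.png

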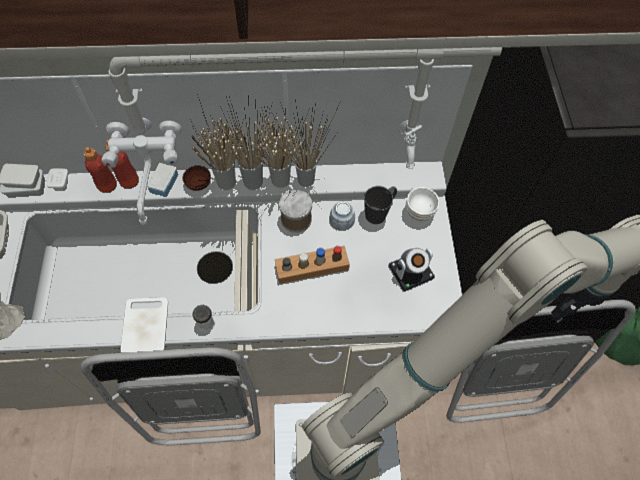

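The scene view shows the orange rack at about (300,308), with black, white, blue (306,275) and red caps, and the reader at (382,252). In the top view the blue cap is at (320,252), the rack spans (276..349, 247..282), and the reader is at (412,265), with its lens facing up and towards the robot. The hand is at lower right.

```bash
cat > h.py <<'E'
import numpy as np, cv2
from scipy.spatial.transform import Rotation as Rot
def load(n):
    z=np.load(f"pics/{n}.npz"); return {k:z[k] for k in z.files}
def cloud(c):
    v,u=np.mgrid[0:480,0:640]; d=c['d']
    P=np.stack([(u-c['cx'])/c['fx']*d,(v-c['cy'])/c['fy']*d,d],-1)
    return (P-c['t'])@c['R']
def onplane(c,uv,z):
    r=np.array([(uv[0]-c['cx'])/c['fx'],(uv[1]-c['cy'])/c['fy'],1])@c['R']; o=-c['R'].T@c['t']
    return o+r*(z-o[2])/r[2]
E
python3 - <<'E'
from h import *
np.set_printoptions(precision=4,suppress=True)
for n,(u0,v0,u1,v1),(a0,b0,a1,b1) in (("scene0",(255,255,345,345),(355,220,410,280)),("top0",(268,238,356,290),(385,240,442,295))):
    c=load(n);P=cloud(c);hsv=cv2.cvtColor(c['im'],cv2.COLOR_RGB2HSV);H,S,V=[hsv[...,i].astype(int) for i in range(3)]
    m=np.zeros((480,640),bool);m[v0:v1,u0:u1]=1
    b=m&(H>100)&(H<130)&(S>110)&(V>50); ys,xs=np.where(b);print(n,'blue',xs.mean(),ys.mean(),b.sum(),np.median(P[b],0),P[b].min(0),P[b].max(0))
    top=b&(P[...,2]>0.088);print(' captop',P[top].mean(0),onplane(c,[np.where(top)[1].mean(),np.where(top)[0].mean()],.096))
    o=m&(H>5)&(H<18)&(S>120)&(V>70)&(np.abs(P[...,2]-.04)<.006)
    p=P[o][:,:2].astype(np.float32);print(' racktop',o.sum(),cv2.minAreaRect(p),np.median(P[o][:,2]))
    r=np.zeros((480,640),bool);r[b0:b1,a0:a1]=1
    f=r&(V<60)&(np.abs(P[...,2]-.016)<.006)
    if f.sum()>10: print(' foot',f.sum(),cv2.minAreaRect(P[f][:,:2].astype(np.float32)))
    h=r&(P[...,2]>.03); print(' head',h.sum(),P[h].min(0),P[h].max(0),np.median(P[h],0))
    w=r&(V>170)&(P[...,2]>.06); print(' bright',w.sum(),P[w].mean(0) if w.any() else '')
    st=m|r
    cr=[cv2.resize(c['im'][b0:b1,a0:a1],(390,390),interpolation=cv2.INTER_NEAREST)]
    if n=="scene0": A=cr[0]
    else: cv2.imwrite("pics/rd.png",np.hstack([A,cr[0]])[:,:,::-1])
E
```

```text
scene0 blue 305.5 272.64 50 [0.5491 0.0217 0.0965] [0.5401 0.0088 0.0894] [0.561  0.03   0.0997]
 captop [0.5492 0.0209 0.096 ] [0.5491 0.021  0.096 ]
 racktop 521 ((0.5445192456245422, 0.045730091631412506), (0.05886126309633255, 0.20731133222579956), 9.262442588806152) 0.0411141853173691
 foot 68 ((0.6410292387008667, -0.4360455870628357), (0.010610892437398434, 0.187088742852211), 89.81006622314453)
 head 1122 [-0.1059 -0.4421  0.0301] [0.6909 0.774  0.6564] [ 0.5156 -0.2362  0.0762]
 bright 188 [ 0.4971 -0.2224  0.1119]
top0 blue 320.2142857142857 252.17857142857142 56 [0.5473 0.015  0.0956] [0.5377 0.0034 0.0781] [0.5602 0.024  0.1043]
 captop [0.5482 0.0145 0.0963] [0.5483 0.0145 0.096 ]
 racktop 233 ((0.5428578853607178, 0.03983449935913086), (0.06458507478237152, 0.2085137665271759), 10.224647521972656) 0.039405220987844256
 foot 413 ((0.515860915184021, -0.2545384466648102), (0.09628818929195404, 0.10624712705612183), 21.86835289001465)
 head 739 [-0.2332 -0.3085  0.0301] [0.5634 0.0704 1.6   ] [ 0.5096 -0.2494  0.0942]
 bright 278 [ 0.4967 -0.2523  0.1291]
```

View pics/rd.png

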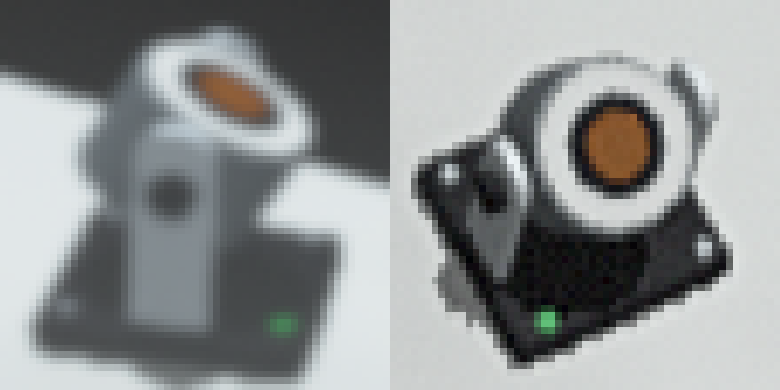

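The crop shows the lens as a brown disc in a white ring. The centre is at about scene px (388.4,233.1) and top px (417.9,260.9). The head leans towards the robot and to the right. Next I fit the ring plane and triangulate the disc.

```bash
cat >> h.py <<'E'
def ray(c,uv):
    r=np.array([(uv[0]-c['cx'])/c['fx'],(uv[1]-c['cy'])/c['fy'],1])@c['R']; return -c['R'].T@c['t'], r/np.linalg.norm(r)
def tri(rays):
    A=sum(np.eye(3)-np.outer(r,r) for o,r in rays); b=sum((np.eye(3)-np.outer(r,r))@o for o,r in rays); X=np.linalg.solve(A,b)
    return X,[np.linalg.norm((np.eye(3)-np.outer(r,r))@(X-o)) for o,r in rays]
E
python3 - <<'E'
from h import *
np.set_printoptions(precision=4,suppress=True)
rays=[]
for n,(a0,b0,a1,b1) in (("scene0",(370,222,403,245)),("top0",(403,246,437,277))):
    c=load(n);P=cloud(c);hsv=cv2.cvtColor(c['im'],cv2.COLOR_RGB2HSV);H,S,V=[hsv[...,i].astype(int) for i in range(3)]
    r=np.zeros((480,640),bool);r[b0:b1,a0:a1]=1
    br=r&(H>3)&(H<20)&(S>110); ys,xs=np.where(br); uv=[xs.mean(),ys.mean()]; rays.append(ray(c,uv))
    print(n,br.sum(),uv,P[br].mean(0))
    ok=r&((V>190)|br)&(P[...,2]>.09)&(P[...,2]<.2); 
    Q=P[ok]; 
    for _ in range(4):
        m=Q.mean(0); nrm=np.linalg.svd(Q-m)[2][2]; nrm*=np.sign(nrm[2]); e=(Q-m)@nrm; Q=Q[abs(e)<max(2*e.std(),.002)]
    print(' plane',len(Q),m,nrm,'lean',np.arccos(nrm[2]),'az',np.degrees(np.arctan2(nrm[1],nrm[0])),e.std())
print(tri(rays))
E
```

```text
scene0 26 [np.float64(387.11538461538464), np.float64(234.1153846153846)] [ 0.5098 -0.2562  0.0988]
 plane 92 [ 0.5158 -0.2454  0.1024] [-0.4093 -0.1643  0.8975] lean 0.45674914858267796 az -158.1298562019707 0.001094895698901546
top0 82 [np.float64(417.7926829268293), np.float64(260.0121951219512)] [ 0.509  -0.2605  0.0981]
 plane 211 [ 0.5154 -0.259   0.1005] [-0.3395 -0.1619  0.9266] lean 0.38556165916141644 az -154.5071795515232 0.0031457853823112117
(array([ 0.5112, -0.2606,  0.0962]), [np.float64(0.001183118980668169), np.float64(0.0011831189806680421)])
```

The manual's scale: turns go in shares of 2 pi rad. Converting my numbers, -0.65 rad / 6.2832 = -0.1035.

{"fn": "apply_moves", "kwargs": {"deltas": [[0.025,-0.034,-0.032,0,0,0,0.07],[0.047,-0.068,-0.065,0,0,0,0.07],[0.07,-0.102,-0.097,0,0,-0.0159,0.07],[0.093,-0.136,-0.129,0,0,-0.0318,0.07],[0.13,-0.162,-0.129,0,0,-0.0557,0.07],[0.168,-0.188,-0.129,0,0,-0.0796,0.07],[0.206,-0.214,-0.129,0,0,-0.1035,0.07],[0.2445,-0.24,-0.129,0,0,-0.1035,0.07],[0.2445,-0.24,-0.129,0,0,-0.1035,0.07],[0.2445,-0.24,-0.129,0,0,-0.1035,0.07]]}}

```text
time: 1.35
eef_pos: [0.3995, -0.261, 0.3302]
tcp_rot: [-180.0, 0.0, 63.3]
wrist_force: [-0.5, -0.5, -0.8]
width: 0.817
finger_force: 0.0
```

```bash
python3 - <<'E'
from h import *
from cell import status, vision
np.set_printoptions(precision=4,suppress=True)
o=status.get_obs(); c=vision.get_calibration("wrist"); im,d=vision.get_image("wrist"); np.savez("pics/w1.npz",im=im,d=d,**c); cv2.imwrite("pics/w1.png",im[:,:,::-1])
print(o['time'],o['eef_pos'],o['tcp_rot'],o['qpos']); R=Rot.from_euler('xyz',o['tcp_rot'],degrees=True).as_matrix()
print(c['fx'],c['cx'],c['cy'],'cam pos in tool',R.T@(-c['R'].T@c['t']-o['eef_pos']),'axis in tool',R.T@c['R'].T[:,2])
v=c['R']@np.array([.511,-.260,.097])+c['t'];th=np.arctan2(np.hypot(*v[:2]),v[2]);print('lens px',c['cx']+c['fx']*th*v[0]/np.hypot(*v[:2]),c['cy']+c['fy']*th*v[1]/np.hypot(*v[:2]))
E
```

```text
1.35 [ 0.3995 -0.261   0.3302] [-179.9638    0.0383   63.3378] [ 38.4142  14.1295 -11.0757 102.1755   3.0338  64.0151  -0.3285]
371.64829954431775 319.6804342180337 237.1867583776755 cam pos in tool [ 0.0772  0.0001 -0.1722] axis in tool [-0.3043 -0.0002  0.9526]
lens px 409.71284613657565 147.96501068458974
```

View pics/w1.png

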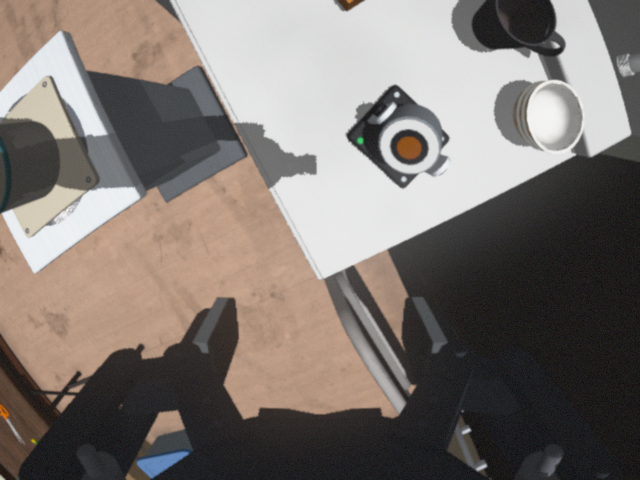

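The wrist view shows the lens disc at about (409,148), matching the predicted (409.7,148). The ring is clearly visible. I refine the lens axis from this view.

```bash
cat >> h.py <<'E'
def wcloud(c):
    v,u=np.mgrid[0:480,0:640]; x=(u-c['cx'])/c['fx'];y=(v-c['cy'])/c['fy'];th=np.hypot(x,y)+1e-9;k=np.tan(np.minimum(th,1.4))/th
    d=c['d']; return (np.stack([x*k*d,y*k*d,d],-1)-c['t'])@c['R']
def wray(c,uv):
    x=(uv[0]-c['cx'])/c['fx'];y=(uv[1]-c['cy'])/c['fy'];th=np.hypot(x,y);k=np.tan(th)/th
    r=np.array([x*k,y*k,1])@c['R'];return -c['R'].T@c['t'],r/np.linalg.norm(r)
def lens(n,uv0,rad=40):
    c=load(n);P=wcloud(c);hsv=cv2.cvtColor(c['im'],cv2.COLOR_RGB2HSV);H,S,V=[hsv[...,i].astype(int) for i in range(3)]
    v,u=np.mgrid[0:480,0:640];r=np.hypot(u-uv0[0],v-uv0[1])<rad
    br=r&(H>3)&(H<20)&(S>110);ys,xs=np.where(br);uv=[xs.mean(),ys.mean()]
    ok=r&(V>170)&(P[...,2]>.06)&(P[...,2]<.2)
    Q=P[ok];Q=Q[np.linalg.norm(Q-P[br].mean(0),axis=1)<.04]
    for _ in range(5):
        m=Q.mean(0); nrm=np.linalg.svd(Q-m)[2][2]; nrm*=np.sign(nrm[2]); e=(Q-m)@nrm; Q=Q[abs(e)<max(2*e.std(),.001)]
    print('disc',br.sum(),uv,P[br].mean(0),'ring',len(Q),m,nrm,'lean',np.arccos(nrm[2]),'az',np.degrees(np.arctan2(nrm[1],nrm[0])),e.std())
    o,d=wray(c,uv);print('disc ray on ring plane',o+d*(((m-o)@nrm)/(d@nrm)))
    return c,uv
def delta(p,R,tp,tR):
    return np.r_[R.T@(np.array(tp)-p),Rot.from_matrix(R.T@tR).as_rotvec()]
E
python3 - <<'E'
from h import *
np.set_printoptions(precision=4,suppress=True)
c,uv=lens("w1",(409,148))
t=load("top0");s=load("scene0")
print(tri([wray(c,uv),ray(t,[417.8,260.0]),ray(s,[387.1,234.1])]))
from cell import status
o=status.get_obs();p=o['eef_pos'];R=Rot.from_euler('xyz',o['tcp_rot'],degrees=True).as_matrix()
for q in ([.5485,.018,.22],[.5485,.018,.06]): print(delta(p,R,q,Rot.from_euler('xyz',[180,0,99.7],degrees=True).as_matrix()))
E
```

```text
disc 467 [np.float64(408.71948608137046), np.float64(147.17130620985012)] [ 0.51   -0.2585  0.0987] ring 1189 [ 0.5118 -0.2575  0.0967] [-0.4261 -0.1696  0.8886] lean 0.47644434564025934 az -158.29640084310478 0.0005854829333335741
disc ray on ring plane [ 0.5106 -0.2589  0.0958]
(array([ 0.5106, -0.2596,  0.0969]), [np.float64(0.0008313515496866765), np.float64(0.0015232034933921486), np.float64(0.0011879410304470046)])
[ 0.3169  0.0076  0.11   -0.0008  0.0006 -0.6359]
[ 0.317   0.0076  0.27   -0.0008  0.0006 -0.6359]
```

Converted, -0.636 rad / 6.2832 = -0.1012.

{"fn": "apply_moves", "kwargs": {"deltas": [[0.05,0.001,0,0,0,-0.0191,0.06],[0.1,0.002,0,0,0,-0.0382,0.06],[0.15,0.003,0,0,0,-0.0573,0.06],[0.2,0.004,0.03,0,0,-0.0764,0.06],[0.25,0.006,0.06,0,0,-0.0955,0.06],[0.29,0.007,0.09,0,0,-0.1012,0.06],[0.317,0.0076,0.11,0,0,-0.1012,0.06],[0.317,0.0076,0.11,0,0,-0.1012,0.06],[0.317,0.0076,0.11,0,0,-0.1012,0.06],[0.317,0.0076,0.11,0,0,-0.1012,0.06]]}}

```text
time: 2.65
eef_pos: [0.5492, 0.0174, 0.2213]
tcp_rot: [179.9, 0.1, 99.6]
wrist_force: [-0.7, -0.3, 0.3]
width: 0.705
finger_force: 0.0
```

```bash
python3 - <<'E'
from h import *
from cell import status, vision
np.set_printoptions(precision=4,suppress=True)
o=status.get_obs(); c=vision.get_calibration("wrist"); im,d=vision.get_image("wrist"); np.savez("pics/w2.npz",im=im,d=d,**c); cv2.imwrite("pics/w2.png",im[:,:,::-1])
print(o['time'],o['eef_pos'],o['tcp_rot'],o['qpos'])
c=load("w2");P=wcloud(c);hsv=cv2.cvtColor(im,cv2.COLOR_RGB2HSV);H,S,V=[hsv[...,i].astype(int) for i in range(3)]
b=(H>100)&(H<130)&(S>110)&(V>50)&(np.abs(P[...,2]-.096)<.006)&(np.hypot(P[...,0]-.5485,P[...,1]-.018)<.03)
print('cap',b.sum(),P[b].mean(0),P[b].min(0),P[b].max(0))
q=(H>5)&(H<18)&(S>120)&(np.abs(P[...,2]-.04)<.004)
print('rack',q.sum(),cv2.minAreaRect(P[q][:,:2].astype(np.float32)))
E
```

```text
2.65 [0.5492 0.0174 0.2213] [179.9355   0.0685  99.6261] [ 10.9276  27.7395 -23.3003 101.4026  13.3262  53.5022  -8.3196]
cap 637 [0.552  0.0173 0.0957] [0.5408 0.0045 0.09  ] [0.5637 0.0283 0.098 ]
rack 9467 ((0.5475722551345825, 0.04044792056083679), (0.06289075314998627, 0.21087288856506348), 10.026145935058594)
```

View pics/w2.png

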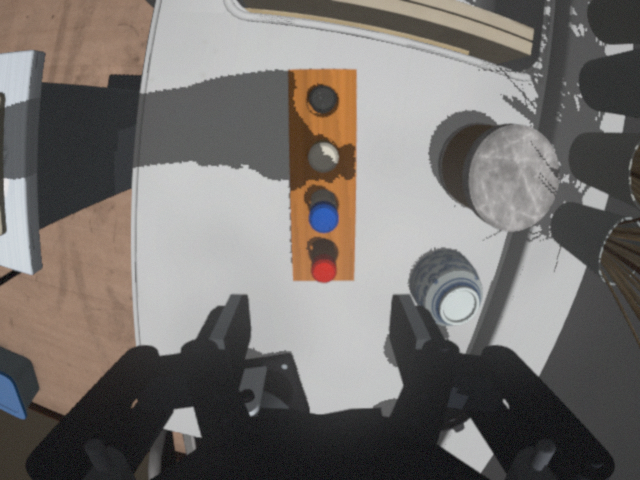

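The wrist view shows blue at (323,216) between white (323,157) and red (323,267). The row is aligned with the image vertical, the fingers straddle it correctly, and the drum and cup are clear. I descend with a 2 mm correction and grip.

{"fn": "apply_moves", "kwargs": {"deltas": [[-0.001,0.002,0.04,0,0,0,0.06],[-0.001,0.002,0.08,0,0,0,0.06],[-0.001,0.002,0.11,0,0,0,0.06],[-0.001,0.002,0.14,0,0,0,0.06],[-0.001,0.002,0.163,0,0,0,0.06],[-0.001,0.002,0.163,0,0,0,0.06],[-0.001,0.002,0.163,0,0,0,0.01],[-0.001,0.002,0.163,0,0,0,0.01],[-0.001,0.002,0.163,0,0,0,0.01],[-0.001,0.002,0.163,0,0,0,0.01],[-0.001,0.002,0.163,0,0,0,0.01],[-0.001,0.002,0.163,0,0,0,0.01]]}}

```text
time: 4.2
eef_pos: [0.5524, 0.0187, 0.0591]
tcp_rot: [179.8, 0.0, 99.8]
wrist_force: [0.7, 0.0, 5.2]
width: 0.262
finger_force: 58.6
```

{"fn": "apply_moves", "kwargs": {"deltas": [[0,0,-0.02,0,0,0,0.01],[0,0,-0.045,0,0,0,0.01],[0,0,-0.08,0,0,0,0.01],[0,0,-0.12,0,0,0,0.01],[0,0,-0.16,0,0,0,0.01],[0,0,-0.19,0,0,0,0.01],[0,0,-0.21,0,0,0,0.01],[0,0,-0.21,0,0,0,0.01],[0,0,-0.21,0,0,0,0.01]]}}

```text
time: 5.32
eef_pos: [0.5504, 0.0185, 0.2668]
tcp_rot: [-179.9, 0.0, 99.8]
wrist_force: [-0.2, 0.2, -2.4]
width: 0.259
finger_force: 59.0
```

```bash
python3 - <<'E'
from h import *
from cell import status, vision
np.set_printoptions(precision=4,suppress=True)
o=status.get_obs(); p=o['eef_pos'];R=Rot.from_euler('xyz',o['tcp_rot'],degrees=True).as_matrix()
print(o['time'],p,o['tcp_rot'],o['qpos'],o['width'],o['finger_force'])
L=np.array([.5106,-.2593,.0965]);n=np.array([-.4261,-.1696,.8886]);n/=np.linalg.norm(n)
# TCP height on shaker: 0.0591-0.010
h=.049
for nm,dist in(("pre",.19),("fin",.12)):
    tp=L+n*(dist+h); z=-n
    for yaw in (40,55,63,70,85):
        x=np.array([np.cos(np.radians(yaw)),np.sin(np.radians(yaw)),0]);x-=z*(x@z);x/=np.linalg.norm(x)
        tR=np.c_[x,np.cross(z,x),z]; print(nm,yaw,tp,delta(p,R,tp,tR))
c=vision.get_calibration("wrist"); im,d=vision.get_image("wrist"); np.savez("pics/w3.npz",im=im,d=d,**c); cv2.imwrite("pics/w3.png",im[200:480,120:520,::-1])
E
```

```text
5.325 [0.5504 0.0185 0.2668] [-179.9287    0.0086   99.7917] [ 11.8066  25.2945 -24.5648  97.4901  11.8609  59.8638  -6.8875] 0.25925174722451105 59.0010666847229
pre 40 [ 0.4088 -0.2998  0.3089] [-0.2896 -0.1938 -0.0418 -0.3774  0.3251  0.9868]
pre 55 [ 0.4088 -0.2998  0.3089] [-0.2896 -0.1938 -0.0418 -0.4108  0.2638  0.7123]
pre 63 [ 0.4088 -0.2998  0.3089] [-0.2896 -0.1938 -0.0418 -0.4253  0.232   0.572 ]
pre 70 [ 0.4088 -0.2998  0.3089] [-0.2896 -0.1938 -0.0418 -0.4363  0.2047  0.4529]
pre 85 [ 0.4088 -0.2998  0.3089] [-0.2896 -0.1938 -0.0418 -0.4552  0.1478  0.2084]
fin 40 [ 0.4386 -0.288   0.2467] [-0.283  -0.1623  0.0203 -0.3774  0.3251  0.9868]
fin 55 [ 0.4386 -0.288   0.2467] [-0.283  -0.1623  0.0203 -0.4108  0.2638  0.7123]
fin 63 [ 0.4386 -0.288   0.2467] [-0.283  -0.1623  0.0203 -0.4253  0.232   0.572 ]
fin 70 [ 0.4386 -0.288   0.2467] [-0.283  -0.1623  0.0203 -0.4363  0.2047  0.4529]
fin 85 [ 0.4386 -0.288   0.2467] [-0.283  -0.1623  0.0203 -0.4552  0.1478  0.2084]
```

View pics/w3.png

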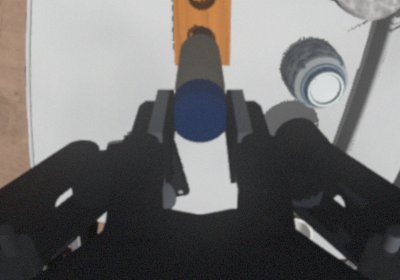

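The crop shows the blue shaker gripped straight between the pads (cap at crop (200,110)), clear of the rack. I swing to the pre-scan pose, 19 cm out on the lens axis.

Converted, 0.572 rad / 6.2832 = 0.091.

{"fn": "apply_moves", "kwargs": {"deltas": [[-0.03,-0.02,-0.004,-0.0068,0.0037,0.0091,0.01],[-0.058,-0.039,-0.008,-0.0135,0.0073,0.0181,0.01],[-0.087,-0.058,-0.013,-0.0204,0.0111,0.0274,0.01],[-0.116,-0.078,-0.017,-0.0271,0.0148,0.0364,0.01],[-0.145,-0.097,-0.021,-0.0339,0.0185,0.0455,0.01],[-0.174,-0.116,-0.025,-0.0406,0.0221,0.0546,0.01],[-0.203,-0.136,-0.029,-0.0474,0.0258,0.0637,0.01],[-0.232,-0.155,-0.033,-0.0541,0.0296,0.0729,0.01],[-0.261,-0.174,-0.038,-0.061,0.0333,0.082,0.01],[-0.29,-0.194,-0.042,-0.0676,0.0369,0.091,0.01],[-0.29,-0.194,-0.042,-0.0676,0.0369,0.091,0.01],[-0.29,-0.194,-0.042,-0.0676,0.0369,0.091,0.01]]}}

```text
time: 6.88
eef_pos: [0.409, -0.2992, 0.3086]
tcp_rot: [160.1, -19.1, 69.8]
wrist_force: [-0.4, 0.3, -0.8]
width: 0.259
finger_force: 59.1
```

```bash
cat > look.py <<'E'
import sys
from h import *
from cell import status, vision
np.set_printoptions(precision=4,suppress=True)
k=sys.argv[1]
o=status.get_obs(); p=o['eef_pos'];R=Rot.from_euler('xyz',o['tcp_rot'],degrees=True).as_matrix()
c=vision.get_calibration("wrist"); im,d=vision.get_image("wrist"); np.savez(f"pics/w{k}.npz",im=im,d=d,**c); cv2.imwrite(f"pics/w{k}.png",im[:,:,::-1])
print(o['time'],p,o['tcp_rot'],o['qpos'],o['finger_force'])
L=np.array([.5106,-.2593,.0965]);n=np.array([-.4261,-.1696,.8886]);n/=np.linalg.norm(n)
print('axis err',np.arccos(-n@R[:,2]))
for dist in (.12,):
    tp=L+n*(dist+.049);z=-n;x=R[:,0]-z*(R[:,0]@z);x/=np.linalg.norm(x);print('to fin',delta(p,R,tp,np.c_[x,np.cross(z,x),z]))
for m in("scene","top"):
    im,d=vision.get_image(m);np.savez(f"pics/{m}{k}.npz",im=im,d=d,**vision.get_calibration(m));cv2.imwrite(f"pics/{m}{k}.png",im[:,:,::-1])
E
python3 look.py 4
```

```text
6.875 [ 0.409  -0.2992  0.3086] [160.1181 -19.1497  69.7727] [ 69.8678  15.0876 -22.2958 112.8818 -27.8431  47.131   43.2001] 59.119813442230225
axis err 0.002314831830111381
to fin [-0.0007  0.0002  0.0695 -0.0012 -0.002   0.    ]
```

View pics/scene4.png

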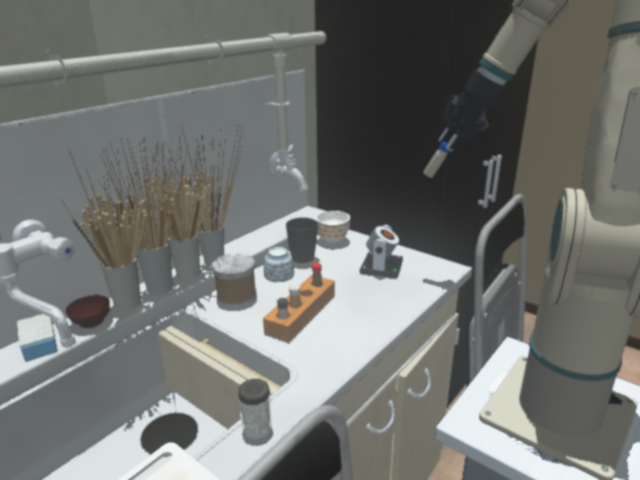

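The scene view shows the shaker held from cap (447,147) to bottom (429,176), on the line towards the reader. The other shakers are upright. I advance along the axis.

{"fn": "apply_moves", "kwargs": {"deltas": [[0,0,0.015,0,0,0,0.01],[0,0,0.03,0,0,0,0.01],[0,0,0.045,0,0,0,0.01],[0,0,0.06,0,0,0,0.01],[-0.001,0,0.07,0,0,0,0.01],[-0.001,0,0.07,0,0,0,0.01],[-0.001,0,0.07,0,0,0,0.01],[-0.001,0,0.07,0,0,0,0.01]]}}

```text
time: 8.02
eef_pos: [0.4389, -0.2894, 0.2474]
tcp_rot: [160.0, -19.0, 69.8]
wrist_force: [0.1, 0.3, -0.4]
width: 0.261
finger_force: 59.1
```

```bash
python3 look.py 5; python3 - <<'E'
from h import *
np.set_printoptions(precision=4,suppress=True)
L=np.array([.5106,-.2593,.0965]);n=np.array([-.4261,-.1696,.8886]);n/=np.linalg.norm(n)
B=L+.12*n
cr=[]
for m in("scene5","top5"):
    c=load(m);P=cloud(c);im=c['im'].copy()
    for k in(0,.12,.206):
        v=c['R']@(L+k*n)+c['t'];uv=(c['fx']*v[0]/v[2]+c['cx'],c['fy']*v[1]/v[2]+c['cy']);print(m,k,np.round(uv,1))
        if k==.12: b=uv
    u,v=int(b[0]),int(b[1]); 
    a=np.ascontiguousarray(cv2.resize(im[v-35:v+35,u-35:u+35],(400,400),interpolation=cv2.INTER_CUBIC))
    for k in(0,.12,.206):
        w=c['R']@(L+k*n)+c['t'];x=((c['fx']*w[0]/w[2]+c['cx']-u+35.5)*400/70,(c['fy']*w[1]/w[2]+c['cy']-v+35.5)*400/70)
        cv2.drawMarker(a,tuple(int(i) for i in x),(255,0,255),cv2.MARKER_CROSS,12,1)
    cr.append(a)
    # body points: near axis
    t=(P-L)@n; rr=np.linalg.norm(P-L-t[...,None]*n,axis=-1); q=(rr<.03)&(t>.085)&(t<.22)
    T=t[q];print(' body pts',q.sum(),'t range',np.percentile(T,[1,5,50]))
    # surface centroid line offset, lower body
    lo=(rr<.03)&(t>.122)&(t<.155);Q=P[lo];print(' lower surf offset',(Q-L-t[lo][:,None]*n).mean(0), lo.sum())
    Q=P[q&(t<.17)];d=np.linalg.svd(Q-Q.mean(0))[2][0];d*=np.sign(d[2]);print(' dir',d,np.arccos(d@n))
cv2.imwrite("pics/chk.png",np.hstack(cr)[:,:,::-1])
E
```

```text
8.025 [ 0.4389 -0.2894  0.2474] [159.9678 -19.0423  69.7647] [ 66.2213  20.7572 -23.7166 116.8157 -29.1376  36.1665  43.6138] 59.12558376789093
axis err 0.001497810106599304
to fin [ 0.0009 -0.0011  0.0007  0.0015 -0.0002 -0.    ]
scene5 0 [387.5 234.4]
scene5 0.12 [411.8 197.5]
scene5 0.206 [430.7 168.7]
 body pts 464 t range [0.1239 0.1289 0.179 ]
 lower surf offset [-0.0021  0.0062  0.0002] 130
 dir [-0.412  -0.1809  0.893 ] 0.01862687247963601
top5 0 [417.2 259.8]
top5 0.12 [433.6 258.6]
top5 0.206 [446.9 257.7]
 body pts 186 t range [0.1194 0.1283 0.1906]
 lower surf offset [-0.0016  0.0042  0.    ] 41
 dir [-0.3944 -0.1533  0.906 ] 0.039666834362789
```

View pics/chk.png

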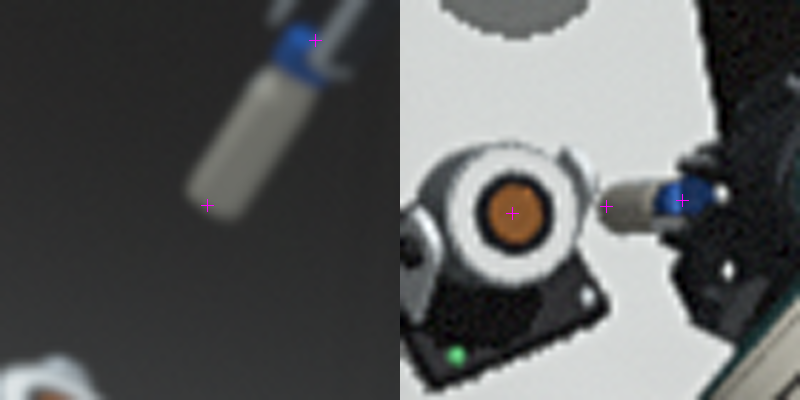

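Both crops show the underside centre within about 1 px (2 mm) of the scan-point mark and the axis aligned within about 0.04 rad. I hold briefly, then hand in.

{"fn": "apply_moves", "kwargs": {"deltas": [[0,0,0,0,0,0,0.01],[0,0,0,0,0,0,0.01],[0,0,0,0,0,0,0.01],[0,0,0,0,0,0,0.01]]}}

```text
time: 8.68
eef_pos: [0.4389, -0.289, 0.2469]
tcp_rot: [160.0, -19.1, 69.8]
wrist_force: [-0.3, 0.5, -0.6]
width: 0.258
finger_force: 59.1
```

```bash
python3 -c "
from cell import status,env
o=status.get_obs();print(o['eef_pos'],abs(o['qvel']).max(),o['finger_force']);print(env.sign_off())"
```

```text
[ 0.43887102 -0.28900446  0.24692044] 0.08444793180189131 59.125356674194336
the job is handed in; nothing more can be done
None
```

I handed the job in at about 8.7 s with the blue-capped shaker still gripped at the scan point: by my camera check its underside was about 2 mm off target and its axis within about 0.04 rad of the lens axis; the hand-in returned no verdict.

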